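# Set the pattern under the punch and raise the mallet

### The job

Slide the grey pattern along the punching board, without lifting it off, until the pencilled cross at its round end lies directly under the punch tip, and let go of it. Then draw the mallet out of its slanting block, turn it so that its handle is level and one flat striking face of the head looks straight down, and bring the head centred over the punch with that face a few centimetres above the punch's cap. Do not strike or press the punch and do not knock the awl, glue pot, rivet tin or steel pattern weight about; the program finishes while still holding the mallet raised there, ready for the blow.

Things in the scene. Friction and masses are not known exactly. Their poses are not given: they have to be found in the camera images.
- punch_board: Fixed plywood board, 240 mm (its x) by 340 mm (its y), top 18 mm above the table. Origin: centre of its underside; z up; at yaw 0 its x points away from the robot. A steel column stands at x 0.057 to 0.119, y -0.126 to -0.034; its arm (top 0.112 above the table) reaches to -x, to a 33 mm wide guide sleeve round the punch at x 0, y -0.08.
- punch_tip (a point): The tip of the steel punch, 33 mm above the table, 9 mm above the upper face of the pattern lying on the board: the mark belongs straight below it.
- punch_cap (a point): Centre of the top of the punch's round cap (21 mm across), straight above the tip, 133 mm above the table; nothing on the punching board is higher.
- punch (a joint): How far the punch is pressed down against its return spring (m): 0 at rest, 0.012 fully down; about 5 N start it moving, about 15 N press it fully down.
- pattern_grip (a point): Loose pattern: rigid grey board 60 mm wide (its x), 170 mm long (its y), 6 mm thick, 100 g, flat on the punching board; its -y end is round, the other square. This point is on its centre line, half-way up, 40 mm from the square end, 108 mm from the mark (in its -y direction); axes are the pattern's. Grip here across the 60 mm from above.
- mark (a point): The pencilled cross on the pattern's upper face, on its centre line 22 mm from the tip of the round end; axes are the pattern's, x across, y from round end to square end, z up.
- mallet_block: Fixed wooden block, 175 mm (its x) by 104 mm (its y), 131 mm high at most. Origin: centre of its underside; z up. A pocket 96 x 68 mm, 40 mm deep, slants in it: its axis leans 40 degrees from vertical toward the block's +x (away from the robot at yaw 0), and so does the mallet's handle. Draw the mallet out along this axis.
- pocket (a point): Middle of the pocket's mouth, 87 mm above the table; axes are the block's.
- mallet_grip (a point): Mallet, 480 g, 257 mm long, head down in the pocket. Point in the middle of its wooden handle (about 20 x 20 mm), 27 mm above the head, 163 mm from the handle end, near the balance. Axes are the mallet's: y along the handle, head to end; x along the head from striking face to striking face; z across both, level at the start. Grip across z, from above and the block's -x side.
- mallet_head (a point): Middle of the mallet's pale cylindrical head: 90 mm long along the mallet's x, with a flat striking face 45 mm from this point at each end; 62 mm in diameter. It lies 57 mm from mallet_grip toward the mallet's -y and 9 mm toward its +z; axes as for mallet_grip. At the start its lower 40 mm are in the pocket.
- awl: Round-handled scratch awl, 158 mm long, lying near the work; bystander.
- glue_pot: Round pot with black lid, 72 mm across, 110 mm high, standing behind the work; bystander.
- rivet_tin: Flat red tin, 70 x 121 x 34 mm, behind the mallet block; bystander.
- pattern_weight: Round turned steel weight, 50 mm across, 24 mm high, behind the punching board; bystander.
Mind the look-alikes: they are no part of the job. Of the things that look like the part that bears pattern_grip, the smaller one is meant.

How it is judged:
By the outcome, as a careful person would: the job done as asked, in the order asked, and still so for the second after the job is handed in, while the arm keeps its last pose, push and grip.
It also fails if it takes over 61 s, if anything falls off the work surface, if the arm or the gripper's body presses on something with over 40 N, if the wrist force passes 120 N, or if a joint passes its speed limit or range.

### The arm

A 6-joint arm with a two-finger parallel gripper is mounted at the origin on the work surface; the furniture and walls round the work are solid. World frame = base frame: x ahead of the robot, y to its left, z up, the work surface at z = 0. Lengths are in mm, angles in degrees, forces in N, time in s.
With the tool pointing down it reaches from about 325 to 900 mm from the base axis. Payload 6.1 kg.
Tool frame: the origin (TCP) lies midway between the tips of the shut fingers; the grasp point (between the pads) lies 19 mm behind it; z points along the fingers, y is the line along which they close (so a half turn about z gives the same grasp; the last joint's range is limited). The gripper opens to 85 mm and grips with 20 to 120 N. Pads are 22 mm wide; open, the fingers measure 114 mm over their backs; the gripper's body (76 mm by 85 mm) begins 54 mm behind the grasp point. The pads swing forward as they close: fully open they stand 13 mm farther back than shut.
Start: joints at [-74.949, 12.628, 87.462, -0, 79.91, -7.225], TCP at [236.916, -578.348, 231.3] pointing down, gripper open.
Joint ranges: [-170.65, 170.65], [-52.31, 119.04], [5.05, 147.46], [-71.25, 251.25], [11.57, 151.72], [-153.62, 153.62]. Speed limits (degrees/s): [147.25, 147.25, 172.46, 180, 180, 180].

### API

Orientations are given as [roll, pitch, yaw] about the fixed x, y, z axes, in that order (R = Rz(yaw) Ry(pitch) Rx(roll)).
In Python, from station import sensors, read_camera, camera_params, ctrl, recognise, cut_out gives the robot as it stands.
- The arm moves only by the tool apply_moves, never from a script. Its argument "targets" is one flat list of numbers, 7 for each row, row after row: the gripper command: -1 is fully open, 1 is shut, values between are in proportion, then the shift along the tool's x, y, z in units of 25 mm (1.0 is 25 mm), then the turn, a rotation vector about the tool's x, y, z in units of 10 degrees (1.0 is 10 degrees). In form: [jaw, x, y, z, rx, ry, rz, jaw, x, y, z, rx, ry, rz, ...]. A call has 1 to 8 rows; each row is the pose to reach, as a shift and turn from the pose commanded when the call began, along the tool's axes at that moment; what a row does not reach only later rows make up. A row lasts 1/8 s, in which the tool goes at most 62.5 mm and 10.7 degrees, less where a joint would pass 70% of its speed; a pose out of reach is approached as far as the arm can. A call with a gripper value outside its range is refused whole. The fingers move at their own pace and stop on an object; the grip force is fixed at half the most. Time passes only in rows, so rows that repeat a pose let the fingers close. It gives the time, the measured TCP pose, the force, the opening and the grip force at its end, in the units of the state.
- sensors.get_state(): the state, without advancing time (a new reading comes with each control period).
- read_camera(name): name is "scene" or "top" or "wrist"; returns the picture (384x512x3 uint8, red, green, blue); there is no depth.
- camera_params(name): a dict with "mtx" (3x3 intrinsics, pixels), "dist_coeffs" ([k1, k2, p1, p2, k3] as OpenCV has them; the pictures are not rectified), "R" (3x3) and "t" (3): a world point X has camera coordinates R X + t; the wrist camera has in their place "T_tool_cam" (4x4, takes a point from camera to tool coordinates, whose origin is the TCP and whose axes are the flange's). Camera axes: x right, y down, z forward; pixel columns grow to the right and rows downward; lengths in mm; the calibration is good to about 2 mm. A picture is of the moment at which its call begins: read the wrist's pose just before it. camera_params takes no time and is no camera call.
- ctrl.finish_job(): hands the job in; it is judged then, once.
Trained networks look in the newest picture that a camera, given by its name, has taken for a name from the list of things; names that differ only in an ending like _2 or _b are one class to them, and where a whole thing is asked for, a point or a joint stands for the part that bears it (a point fixed in the world has none). Each returns a list of dicts, best first, with "p" (0 to 1); they miss things now and then, are a little off and sometimes report something else, mostly with a low value. They report only what shows in the picture. A call takes as long as a camera call. They do not tell look-alikes from the thing itself.
- recognise(camera, query): "location" ([x, y, z] in mm, in world coordinates, good to about 4 mm: the middle of the surface that is visible of it).
- cut_out(camera, query): "region" (384x512 bool, what is visible of it).
The state is a dict: "time_s": time; "joint_positions": joint angles; "joint_velocities": joint speeds; "joint_efforts": joint torques, N m; "tool_pos": TCP position; "eef_rot": TCP orientation; "ft_force": force on the tool from outside, world axes, zero at the start; "torque": the same for the moment, N m; "opening": finger opening in mm; "gripper_force": force on a finger pad.
Only numpy, scipy, OpenCV 4.12 (cv2) and the standard library are available. Lean on these libraries where they do the work, as an engineer would, in place of code of your own. Each camera call takes 0.05 s, during which the arm holds its last target. There are 200 camera calls.

## Working session

There is one attempt and no reset: what is moved stays moved. The work goes in short steps, Python scripts to look and compute and a tool call to move; the robot and the scene stay as the last step left them, time stands still between calls to the robot, and variables do not carry over. Pictures are saved under pics/ and viewed, at most 10 in all, crops included, and the job is handed in when it is done.

Besides the shell and the picture viewer there is one more tool, called after ">>>" as name(argument=value, ...) on one line, values as JSON. apply_moves: Moves the arm, as the interface text tells. Its arguments: {"type":"object","properties":{"targets":{"type":"array"}},"required":["targets"]}

```bash
ls; mkdir -p pics
cat > h.py <<'E'
import numpy as np, cv2
from scipy.spatial.transform import Rotation as Ro
from station import *
def save(cam,name,crop=None,s=1):
    im=read_camera(cam)
    cv2.imwrite('pics/'+name+'.png',cv2.resize(im[:,:,::-1],None,fx=s,fy=s)); return im
def cam(n):
    p=camera_params(n); K=np.array(p['mtx'],float);d=np.array(p['dist_coeffs'],float)
    if n=='wrist':
        s=sensors.get_state(); T=np.eye(4);T[:3,:3]=Ro.from_euler('xyz',s['eef_rot'],degrees=True).as_matrix();T[:3,3]=s['tool_pos']
        M=np.linalg.inv(T@np.array(p['T_tool_cam']));R,t=M[:3,:3],M[:3,3]
    else: R,t=np.array(p['R'],float),np.array(p['t'],float)
    return K,d,R,t
def toplane(C,px,z):
    K,d,R,t=C
    u=cv2.undistortPoints(np.array(px,float).reshape(-1,1,2),K,d).reshape(-1,2)
    r=np.c_[u,np.ones(len(u))]@R; c=-R.T@t
    return c+r*((z-c[2])/r[:,2])[:,None]
def proj(C,X):
    K,d,R,t=C
    return cv2.projectPoints(np.array(X,float).reshape(-1,1,3),cv2.Rodrigues(R)[0],t,K,d)[0].reshape(-1,2)
def moves(pos,R,s=None):
    "shift/turn from current measured pose in units"
    s=s or sensors.get_state(); R0=Ro.from_euler('xyz',s['eef_rot'],degrees=True)
    return np.round(R0.inv().apply(np.array(pos)-s['tool_pos'])/25,3), np.round(np.degrees((R0.inv()*R).as_rotvec())/10,3)
E
python3 - <<'E'
from h import *
print(sensors.get_state())
for c in ('scene','top'):
    save(c,c+'0',s=1.5)
    for q in ['punch_board','punch_cap','punch','pattern_grip','mallet_block','mallet_grip','awl','glue_pot','rivet_tin','pattern_weight','mark','punch_tip','pocket','mallet_head']:
        try: print(c,q,[(np.round(r['location']).tolist(),round(r['p'],2)) for r in recognise(c,q)])
        except Exception as e: print(c,q,e)
E
```

```text
pics
{'time_s': 0.0, 'joint_positions': array([-7.49501441e+01,  1.26755211e+01,  8.75264786e+01,  1.21951753e-03,
        7.99111433e+01, -7.22469080e+00]), 'joint_velocities': array([-0.09042489,  0.02715137,  0.00476307, -0.08787887, -0.07984183,
        0.03165141]), 'joint_efforts': array([-1.86723984e-03, -4.96903861e+01, -3.89395022e+01, -2.87328394e-04,
        1.11257017e-02, -3.64661288e-07]), 'tool_pos': array([ 236.74834835, -577.7603831 ,  230.18964125]), 'eef_rot': array([-1.79887906e+02, -1.54196541e-02,  2.22743168e+01]), 'ft_force': array([ 0.43897125, -0.36831247, -0.10919375]), 'torque': array([ 0.02505676, -0.02548639, -0.00580904]), 'gripper_force': 0.0, 'opening': 85.34916024381974}
scene punch_board [([525.0, -206.0, 18.0], 0.79)]
scene punch_cap [([525.0, -208.0, 20.0], 0.55)]
scene punch []
scene pattern_grip [([511.0, -97.0, 24.0], 0.71), ([412.0, -650.0, 8.0], 0.58), ([552.0, 318.0, 167.0], 0.55)]
scene mallet_block []
scene mallet_grip [([550.0, 319.0, 165.0], 0.55)]
scene awl [([552.0, 320.0, 166.0], 0.65)]
scene glue_pot [([758.0, 13.0, 51.0], 0.75), ([4
[... 362 characters left out ...]
 punch_cap [([514.0, -91.0, 21.0], 0.21)]
top punch [([531.0, -218.0, 130.0], 0.61)]
top pattern_grip [([414.0, -645.0, 7.0], 0.75), ([515.0, -92.0, 26.0], 0.66), ([769.0, 29.0, 89.0], 0.26)]
top mallet_block [([436.0, 276.0, 79.0], 0.55)]
top mallet_grip [([527.0, 319.0, 128.0], 0.84)]
top awl [([352.0, 26.0, 21.0], 0.45)]
top glue_pot [([769.0, 32.0, 90.0], 0.71)]
top rivet_tin [([734.0, 243.0, 36.0], 0.71)]
top pattern_weight [([754.0, -258.0, 22.0], 0.58)]
top mark [([514.0, -94.0, 23.0], 0.66), ([418.0, -644.0, 6.0], 0.55), ([731.0, 238.0, 33.0], 0.17)]
top punch_tip [([544.0, -161.0, 14.0], 0.61)]
top pocket [([440.0, 280.0, 82.0], 0.72)]
top mallet_head [([530.0, 314.0, 124.0], 0.78)]
```

View pics/scene0.png

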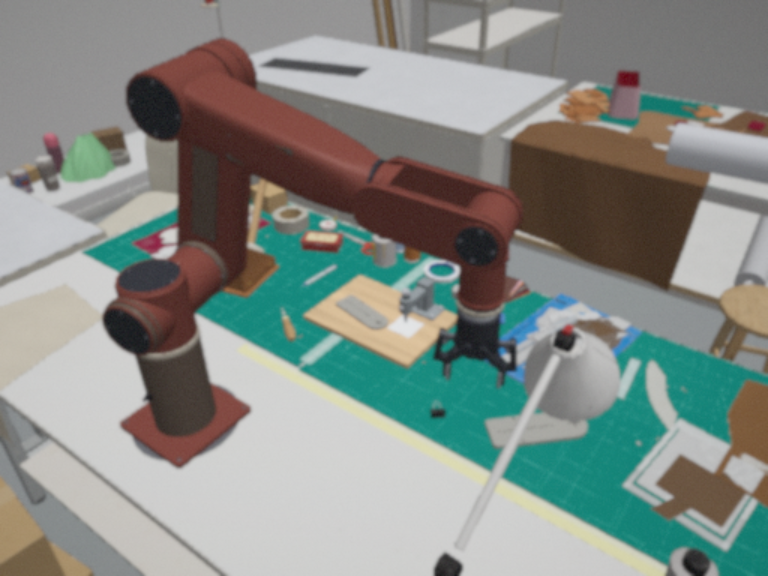

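View pics/top0.png

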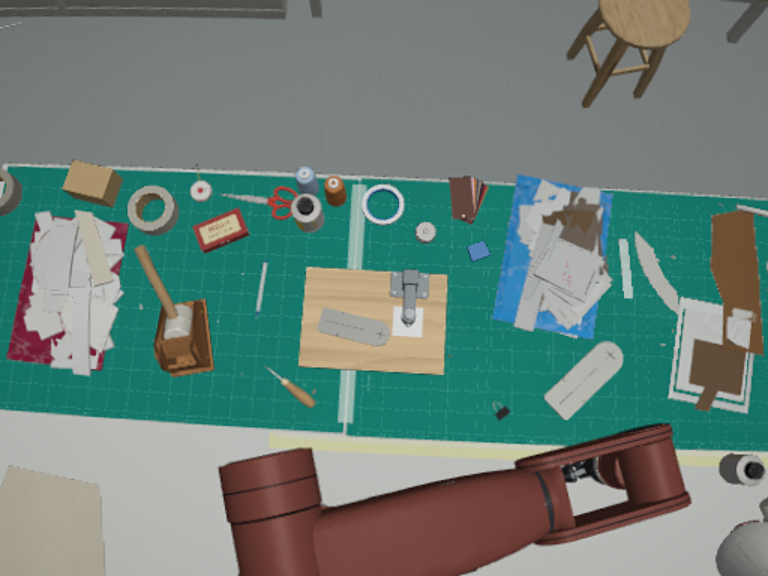

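The scene shows the board with the smaller grey pattern and the punch to its right. In the top view the pattern's mark is at about (382,334), the punch cap at (408,316), and the mallet block at (183,338) with its handle end at (140,248). The awl is at (290,388), in front of the board and to its left.

Run:
```python
from h import *
C=cam('top')
f=lambda p,z: np.round(toplane(C,np.array(p)/1.5,z),1).tolist()
print('board',f([(306,268),(446,275),(443,374),(300,368)],18))
print('mark',f([(381,334)],24),'cap',f([(408,316)],133))
print('handle end',f([(141,249)],[260]) )
print('T',np.round(camera_params('wrist')['T_tool_cam'],3).tolist())
print(camera_params('wrist')['mtx'], camera_params('top')['mtx'])
read_camera('top')
for q in ['pattern_grip','mallet_block','mallet_grip','mallet_head']:
    for r in cut_out('top',q)[:3]:
        m=r['region']; v,u=np.nonzero(m); z=24 if 'pat' in q else 0
        rc=cv2.minAreaRect(np.c_[u,v].astype(np.float32)); 
        print(q,round(r['p'],2),m.sum(),np.round(toplane(C,cv2.boxPoints(rc),z)[:,:2]).tolist(), (cv2.boxPoints(rc)*1.5).round().tolist())
```

```text
board [[652.3, 27.4, 18.0], [651.7, -309.1, 18.0], [414.8, -309.6, 18.0], [412.0, 23.9, 18.0]]
mark [[500.7, -160.9, 24.0]] cap [[527.5, -219.3, 133.0]]
handle end [[617.6, 341.1, 260.0]]
T [[0.0, -0.963, -0.271, 67.917], [1.0, 0.0, -0.001, -0.314], [0.001, -0.271, 0.963, -142.517], [0.0, 0.0, 0.0, 1.0]]
[[290.07335792   0.         254.85263633]
 [  0.         290.07335792 189.72586836]
 [  0.           0.           1.        ]] [[445.38238963   0.         255.65564361]
 [  0.         445.38238963 195.44569303]
 [  0.           0.           1.        ]]
pattern_grip 0.7 809 [[500.0, -6.0], [562.0, -17.0], [528.0, -185.0], [467.0, -173.0]] [[315.0, 331.0], [322.0, 305.0], [392.0, 323.0], [385.0, 349.0]]
pattern_grip 0.6 1348 [[375.0, -534.0], [532.0, -686.0], [472.0, -748.0], [318.0, -596.0]] [[539.0, 395.0], [603.0, 332.0], [629.0, 358.0], [566.0, 422.0]]
pattern_grip 0.17 680 [[682.0, 454.0], [712.0, 381.0], [484.0, 274.0], [454.0, 345.0]] [[133.0, 248.0], [164.0, 237.0], [197.0, 332.0], [166.0, 342.0]]
mallet_block 0.83 1243 [[545.0, 408.0], [568.0, 269.0], [397.0, 231.0], [373.0, 367.0]] [[148.0, 306.0], [205.0, 299.0], [214.0, 370.0], [157.0, 377.0]]
mallet_grip 0.61 654 [[689.0, 462.0], [719.0, 385.0], [489.0, 282.0], [460.0, 356.0]] [[134.0, 247.0], [166.0, 237.0], [197.0, 331.0], [165.0, 341.0]]
mallet_head 0.92 675 [[690.0, 461.0], [719.0, 384.0], [489.0, 282.0], [461.0, 356.0]] [[135.0, 247.0], [166.0, 237.0], [196.0, 331.0], [165.0, 341.0]]
mallet_head 0.53 5635 [[415.0, 32.0], [665.0, 38.0], [665.0, -314.0], [415.0, -310.0]] [[298.0, 367.0], [303.0, 264.0], [448.0, 272.0], [442.0, 375.0]]
```

Run:
```python
from h import *
print(moves([505,-75,230],Ro.from_euler('xyz',[180,0,78.7],degrees=True)))
```

```text
(array([ 17.555, -14.566,   0.052]), array([-0.   , -0.   , -5.642]))
```

>>> apply_moves(targets=[-1,17.55,-14.57,0,0,0,-5.64,-1,17.55,-14.57,0,0,0,-5.64,-1,17.55,-14.57,0,0,0,-5.64,-1,17.55,-14.57,0,0,0,-5.64,-1,17.55,-14.57,0,0,0,-5.64,-1,17.55,-14.57,0,0,0,-5.64,-1,17.55,-14.57,0,0,0,-5.64,-1,17.55,-14.57,0,0,0,-5.64])

```text
time_s: 2.75
tool_pos: [472.6, -135.2, 231.8]
eef_rot: [179.9, 0.0, 78.7]
ft_force: [1.2, -0.3, -0.4]
opening: 85.5
gripper_force: 0.0
```

Run:
```python
from h import *
print(moves([505,-75,230],Ro.from_euler('xyz',[180,0,78.7],degrees=True)))
```

```text
(array([2.614, 0.797, 0.071]), array([ 0.007,  0.002, -0.003]))
```

>>> apply_moves(targets=[-1,2.6,0.8,0,0,0,0,-1,2.6,0.8,0,0,0,0,-1,2.6,0.8,0,0,0,0])

```text
time_s: 3.12
tool_pos: [504.1, -77.0, 231.2]
eef_rot: [-180.0, 0.0, 78.8]
ft_force: [-0.5, -0.6, 0.4]
opening: 85.4
gripper_force: 0.0
```

Run:
```python
from h import *
C=cam('wrist'); im=save('wrist','w1',s=1.5)
print(sensors.get_state()['tool_pos'])
for r in cut_out('wrist','pattern_grip')[:2]:
    v,u=np.nonzero(r['region']); rc=cv2.minAreaRect(np.c_[u,v].astype(np.float32)); print(r['p'],np.round(toplane(C,cv2.boxPoints(rc),24)[:,:2],1).tolist())
print(proj(C,[[501,-160,24],[532,-222,133],[532,-222,33]])*1.5)
for q in ['mark','punch_cap','punch_tip']: print(q,[(np.round(r['location'],1).tolist(),round(r['p'],2)) for r in recognise('wrist',q)])
```

```text
[503.88474274 -77.83083164 231.21742572]
0.93 [[500.8, -6.3], [558.8, -17.8], [531.7, -184.1], [465.9, -171.1]]
[[398.47328487 342.79594167]
 [468.18730732 486.67148819]
 [446.52879681 404.72321642]]
mark [([516.2, -86.2, 27.5], 0.8)]
punch_cap [([533.5, -214.2, 126.1], 0.78)]
punch_tip [([542.4, -108.5, 16.7], 0.65)]
```

View pics/w1.png

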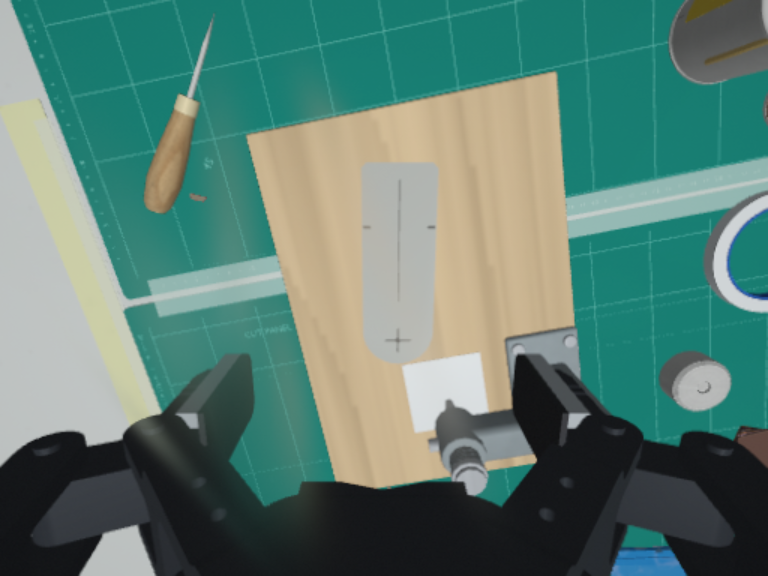

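The wrist view shows the mark at (398,341), the grip notches at (366,227) and (432,227), the punch tip at (449,402), and the cap centre near (469,479).

Run:
```python
from h import *
C=cam('wrist'); f=lambda p,z: np.round(toplane(C,np.array(p)/1.5,z),1).tolist()
m=np.array(f([(398,341)],24)[0]);g=np.array(f([(399,227)],24)[0])
print('mark',m,'grip',g,np.linalg.norm(m-g),'yaw',np.degrees(np.arctan2(*(g-m)[:2]))*-1)
print('tip',f([(449,403)],33),'cap',f([(469,479)],133))
print('board',f([(248,134),(556,72)],18))
Y=78.7
print(moves([g[0],g[1],75],Ro.from_euler('xyz',[180,0,Y],degrees=True)))
```

```text
mark [ 500.3 -159.8   24. ] grip [519.8 -62.9  24. ] 98.84260215109677 yaw -11.378141703122488
tip [[533.6, -222.4, 33.0]] cap [[532.5, -218.0, 133.0]]
board [[419.2, 29.7, 18.0], [655.5, 25.9, 18.0]]
(array([0.744, 0.502, 6.254]), array([ 0.   ,  0.001, -0.016]))
```

>>> apply_moves(targets=[-0.6,1.11,0.5,2.4,0,0,0,-0.6,1.11,0.5,4.8,0,0,0,-0.6,1.11,0.5,7.4,0,0,0,-0.6,1.11,0.5,7.4,0,0,0,-0.6,1.11,0.5,7.4,0,0,0])

```text
time_s: 4.0
tool_pos: [522.9, -53.3, 48.0]
eef_rot: [179.9, 0.0, 78.6]
ft_force: [0.2, 0.3, -0.4]
opening: 68.2
gripper_force: 0.0
```

Run:
```python
from h import *
C=cam('wrist'); im=save('wrist','w2',s=1.5)
s=sensors.get_state();print(s['tool_pos'],s['opening'],s['ft_force'])
```

```text
[524.13796558 -53.52336736  49.21980477] 68.09181042461123 [ 0.08229872 -0.23292     1.10362923]
```

View pics/w2.png

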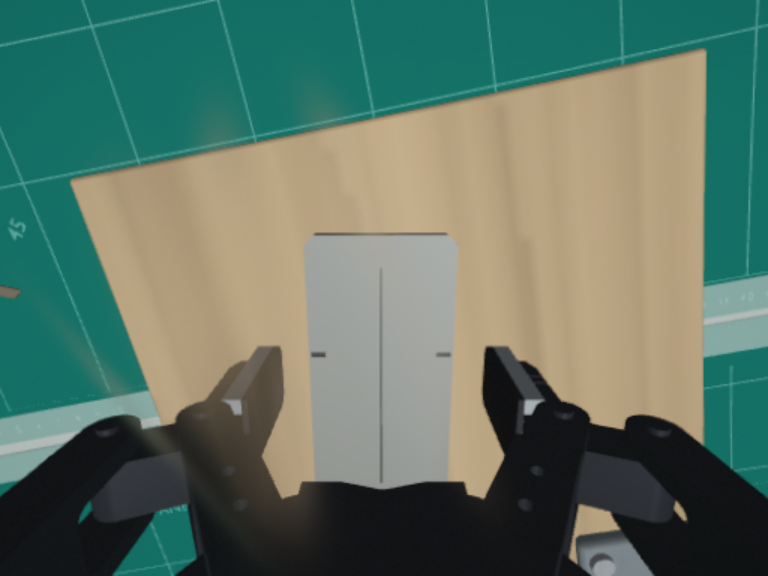

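The view shows the fingers straddling the pattern evenly, with its centre line at column 381 against 384 for the jaws. I'll lower until light contact.

>>> apply_moves(targets=[-0.6,0,0,0.9,0,0,0,-0.6,0,0,0.9,0,0,0,-0.6,0,0,0.96,0,0,0,-0.6,0,0,1.02,0,0,0,-0.6,0,0,1.02,0,0,0])

```text
time_s: 4.68
tool_pos: [522.3, -52.5, 21.4]
eef_rot: [179.9, 0.0, 78.7]
ft_force: [0.3, -0.8, -0.8]
opening: 68.1
gripper_force: 0.0
```

>>> apply_moves(targets=[-0.6,0,0,0.08,0,0,0,-0.6,0,0,0.12,0,0,0,-0.6,0,0,0.12,0,0,0])

```text
time_s: 5.05
tool_pos: [521.7, -52.3, 17.6]
eef_rot: [-180.0, -0.0, 78.7]
ft_force: [0.1, 0.2, -0.9]
opening: 68.2
gripper_force: 0.0
```

>>> apply_moves(targets=[-0.6,0,0,0.06,0,0,0,-0.6,0,0,0.1,0,0,0,-0.6,0,0,0.1,0,0,0])

```text
time_s: 5.42
tool_pos: [521.8, -52.4, 15.2]
eef_rot: [-180.0, -0.0, 78.7]
ft_force: [-0.9, 0.0, 0.5]
opening: 68.7
gripper_force: 0.0
```

>>> apply_moves(targets=[-0.6,0,0,0.06,0,0,0,-0.6,0,0,0.1,0,0,0,-0.6,0,0,0.1,0,0,0])

```text
time_s: 5.8
tool_pos: [521.8, -52.4, 12.7]
eef_rot: [-180.0, -0.0, 78.7]
ft_force: [-0.4, 0.7, -0.3]
opening: 68.5
gripper_force: 0.0
```

>>> apply_moves(targets=[-0.3,0,0,0,0,0,0,-0.3,0,0,0,0,0,0,-0.3,0,0,0,0,0,0,-0.3,0,0,0,0,0,0])

```text
time_s: 6.3
tool_pos: [522.8, -52.6, 13.6]
eef_rot: [179.9, 0.0, 78.7]
ft_force: [-0.1, -0.7, 5.2]
opening: 57.7
gripper_force: 67.6
```

>>> apply_moves(targets=[-0.3,-0.36,0.3,0,0,0,0,-0.3,-0.72,0.6,0,0,0,0,-0.3,-1.08,0.9,0,0,0,0,-0.3,-1.44,1.2,0,0,0,0,-0.3,-1.8,1.5,0,0,0,0,-0.3,-2.17,1.78,0,0,0,0,-0.3,-2.17,1.78,0,0,0,0])

```text
time_s: 7.18
tool_pos: [555.9, -114.9, 13.7]
eef_rot: [179.9, 0.0, 78.7]
ft_force: [-0.7, 0.0, 6.4]
opening: 57.6
gripper_force: 67.9
```

Run:
```python
from h import *
s=sensors.get_state();print(s['tool_pos'],s['opening'],s['ft_force'],s['eef_rot'])
a=read_camera('scene');b=read_camera('top')
C=cam('scene'); p=proj(C,[533,-221,24])[0];print(p); q=proj(cam('top'),[533,-221,24])[0];print(q)
def crop(im,p):
    x,y=np.round(p).astype(int); return cv2.resize(im[y-25:y+25,x-32:x+32,::-1],(396,310),interpolation=cv2.INTER_CUBIC)
cv2.imwrite('pics/c1.png',np.hstack([crop(a,p),crop(b,q)]))
```

```text
[ 555.88609682 -114.86640147   13.6684944 ] 57.57566875573806 [-0.66928215  0.03472536  6.36033089] [1.79906238e+02 7.45000703e-03 7.86569373e+01]
[270.09855667 216.08192835]
[271.49815205 214.44269836]
```

View pics/c1.png

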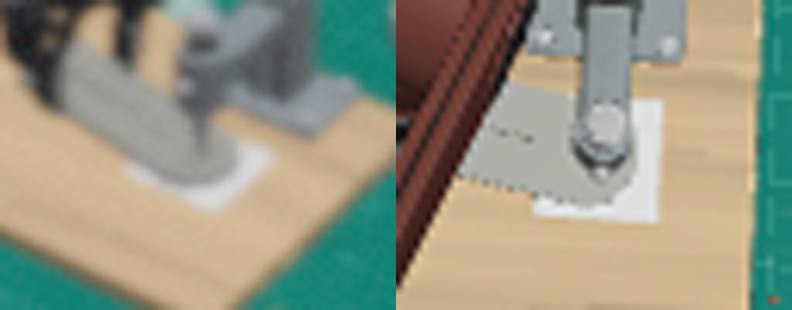

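The slide looks close: the round end is centred under the punch in both crops. I'll release, back off and check with the wrist camera.

>>> apply_moves(targets=[-0.6,0,0,0,0,0,0,-0.6,0,0,0,0,0,0,-0.6,0,0,-0.4,0,0,0,-0.6,0,0,-2.5,0,0,0,-0.6,0,0,-5,0,0,0,-0.6,0,0,-5,0,0,0])

```text
time_s: 8.02
tool_pos: [559.3, -115.8, 145.1]
eef_rot: [179.3, 0.1, 78.7]
ft_force: [0.3, 0.3, -0.5]
opening: 68.5
gripper_force: 0.0
```

Run:
```python
from h import *
s=sensors.get_state();print(s['tool_pos'],s['opening'])
T=np.array(camera_params('wrist')['T_tool_cam']);p=camera_params('wrist')
for th in (-15,0,15,25):
  for pos in ([535,-80,140],[535,-110,170]):
    R=Ro.from_euler('xyz',[180,0,85],degrees=True)*Ro.from_euler('y',th,degrees=True)
    W=np.eye(4);W[:3,:3]=R.as_matrix();W[:3,3]=pos;M=np.linalg.inv(W@T)
    print(th,pos,(proj((np.array(p['mtx']),np.array(p['dist_coeffs']),M[:3,:3],M[:3,3]),[533,-221,24])*1.5).round(),(M@[533,-221,24,1])[2].round(),(W@T)[:3,3].round(),*moves(pos,R))
```

```text
[ 559.26983036 -115.77383632  145.09683119] 68.458569405634
-15 [535, -80, 140] [[397. 404.]] 327.0 [543.  23. 260.] [ 1.213 -1.235  0.186] [-0.012 -1.484 -0.637]
-15 [535, -110, 170] [[393. 347.]] 338.0 [543.  -7. 290.] [ 0.034 -0.985 -1.009] [-0.012 -1.484 -0.637]
0 [535, -80, 140] [[398. 473.]] 305.0 [540. -12. 283.] [ 1.213 -1.235  0.186] [ 0.071  0.014 -0.631]
0 [535, -110, 170] [[394. 411.]] 326.0 [540. -42. 313.] [ 0.034 -0.985 -1.009] [ 0.071  0.014 -0.631]
15 [535, -80, 140] [[400. 552.]] 273.0 [537. -51. 295.] [ 1.213 -1.235  0.186] [ 0.153  1.513 -0.618]
15 [535, -110, 170] [[395. 482.]] 303.0 [537. -81. 325.] [ 0.034 -0.985 -1.009] [ 0.153  1.513 -0.618]
25 [535, -80, 140] [[402. 614.]] 247.0 [535. -78. 298.] [ 1.213 -1.235  0.186] [ 0.207  2.512 -0.606]
25 [535, -110, 170] [[395. 534.]] 282.0 [ 535. -108.  328.] [ 0.034 -0.985 -1.009] [ 0.207  2.512 -0.606]
```

>>> apply_moves(targets=[-0.6,0,-1,-0.3,0,-0.8,-0.3,-0.6,0,-1,-0.3,0,-1.5,-0.6,-0.6,0,-1,-0.3,0,-1.5,-0.6,-0.6,0,-1,-0.3,0,-1.5,-0.6])

```text
time_s: 8.52
tool_pos: [530.3, -109.3, 144.9]
eef_rot: [-179.2, 14.9, 84.8]
ft_force: [-0.7, -0.3, 0.5]
opening: 68.2
gripper_force: 0.0
```

Run:
```python
from h import *
C=cam('wrist'); im=read_camera('wrist'); s=sensors.get_state();print(s['tool_pos'],s['eef_rot'])
p=proj(C,[533,-221,24])[0].round().astype(int);print(p, C[2]@[533,-221,24]+C[3])
x,y=p; cv2.imwrite('pics/w3.png',cv2.resize(im[y-45:y+45,x-60:x+60,::-1],None,fx=6,fy=6,interpolation=cv2.INTER_CUBIC))
```

```text
[ 530.34358346 -109.79587772  145.04046959] [-179.17537458   14.87070853   84.74530136]
[269 247] [ 15.74038913  61.95622916 316.01022822]
```

View pics/w3.png

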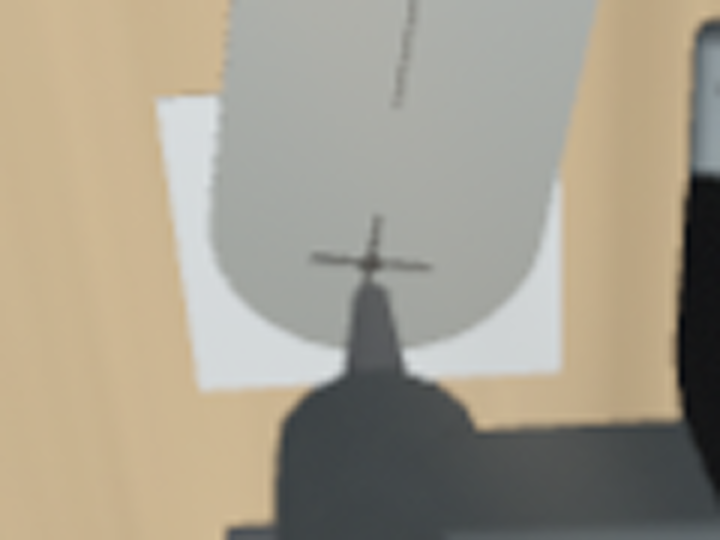

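The crop shows the cross at (371,263) and the tip's end at (371,278), with the tip 9 mm above the face.

Run:
```python
from h import *
C=cam('wrist'); o=np.array([269-60,247-45])
f=lambda p,z: toplane(C,o+(np.array(p)+.5)/6-.5,z).round(1)
print(f([(371,263)],24),f([(371,279)],33))
```

```text
[[ 534.3 -220.    24. ]] [[ 534.3 -215.8   33. ]]
```

Run:
```python
from h import *
print(sensors.get_state()['tool_pos'],sensors.get_state()['eef_rot'])
R=Ro.from_rotvec(np.radians([0,-15,-6]))
print((R.inv().apply(-np.array([0,-1,-.3]))).round(3), np.degrees(R.inv().as_rotvec())/10)
```

```text
[ 530.34358346 -109.79587772  145.04046959] [-179.17537458   14.87070853   84.74530136]
[-0.026  0.999  0.303] [-0.   1.5  0.6]
```

>>> apply_moves(targets=[-0.6,-0.03,1,0.3,0,0.8,0.3,-0.6,-0.03,1,0.3,0,1.5,0.6,-0.6,-0.03,1,0.3,0,1.5,0.6,-0.6,-0.03,1,0.3,0,1.5,0.6])

```text
time_s: 9.07
tool_pos: [554.5, -115.0, 137.7]
eef_rot: [-180.0, 0.1, 78.6]
ft_force: [-0.9, -0.2, -0.5]
opening: 68.4
gripper_force: 0.0
```

>>> apply_moves(targets=[-0.6,0,0,2.4,0,0,0,-0.6,0,0,4.0,0,0,0,-0.6,0,0,4.4,0,0,0,-0.6,0,0,4.4,0,0,0])

```text
time_s: 9.57
tool_pos: [555.0, -113.8, 28.1]
eef_rot: [-180.0, 0.0, 78.8]
ft_force: [0.2, -0.2, 0.0]
opening: 68.4
gripper_force: 0.0
```

>>> apply_moves(targets=[-0.6,0,0,0.3,0,0,0,-0.6,0,0,0.57,0,0,0,-0.6,0,0,0.57,0,0,0,-0.3,0,0,0.57,0,0,0,-0.3,0,0,0.57,0,0,0,-0.3,0,0,0.57,0,0,0,-0.3,0,0,0.57,0,0,0])

```text
time_s: 10.45
tool_pos: [555.6, -114.7, 14.5]
eef_rot: [179.9, 0.0, 78.7]
ft_force: [-0.6, -0.4, 6.2]
opening: 57.9
gripper_force: 64.6
```

>>> apply_moves(targets=[-0.3,0.06,-0.01,0,0,0,0,-0.3,0.12,-0.02,0,0,0,0,-0.3,0.12,-0.02,0,0,0,0,-0.6,0.12,-0.02,0,0,0,0,-0.6,0.12,-0.02,0,0,0,0])

```text
time_s: 11.08
tool_pos: [554.4, -111.0, 13.0]
eef_rot: [-179.9, -0.0, 78.7]
ft_force: [-0.1, 0.4, -0.3]
opening: 68.3
gripper_force: 0.0
```

>>> apply_moves(targets=[-0.6,0,0,-0.4,0,0,0,-0.6,0,0,-2.5,0,0,0,-0.6,0,0,-5,0,0,0,-0.6,0,-1,-5.3,0,-0.8,-0.3,-0.6,0,-1,-5.3,0,-1.5,-0.6,-0.6,0,-1,-5.3,0,-1.5,-0.6,-0.6,0,-1,-5.3,0,-1.5,-0.6])

```text
time_s: 11.95
tool_pos: [530.6, -106.3, 146.3]
eef_rot: [-179.2, 14.9, 84.8]
ft_force: [-0.2, 0.1, 0.2]
opening: 68.2
gripper_force: 0.0
```

Run:
```python
from h import *
C=cam('wrist'); im=read_camera('wrist'); s=sensors.get_state();print(s['tool_pos'],s['eef_rot'])
p=proj(C,[533,-217,24])[0].round().astype(int);print(p)
x,y=p; cv2.imwrite('pics/w4.png',cv2.resize(im[y-30:y+30,x-40:x+40,::-1],None,fx=9,fy=9,interpolation=cv2.INTER_CUBIC))
```

```text
[ 530.56336072 -106.82121943  146.18326106] [-179.19365944   14.88431751   84.74700975]
[269 245]
```

View pics/w4.png

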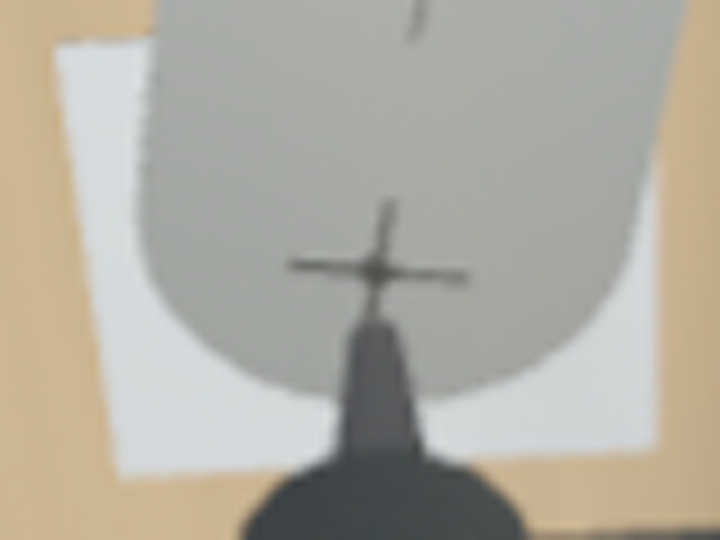

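The cross is at (376,271), and the tip's edge is at (373,318) with its centre near 322.

Run:
```python
from h import *
C=cam('wrist'); o=np.array([269-40,245-30])
f=lambda p,z: toplane(C,o+(np.array(p)+.5)/9-.5,z).round(1)
print(f([(376,271)],24),f([(373,318)],33),f([(373,324)],33))
# mallet from top view
T=cam('top'); g=lambda p,z: toplane(T,np.array(p)/1.5,z).round(1).tolist()
for z in (230,245,260,280): print(z,g([(141,249)],z))
print('cutouts')
for c in('scene',):
    read_camera(c)
    for q in ('mallet_block','mallet_grip','pocket'): print(q,[(np.round(r['location']).tolist(),round(r['p'],2)) for r in recognise(c,q)])
```

```text
[[ 534.5 -217.1   24. ]] [[ 533.9 -216.4   33. ]] [[ 533.9 -217.3   33. ]]
230 [[625.4, 353.0, 230.0]]
245 [[621.5, 347.1, 245.0]]
260 [[617.6, 341.1, 260.0]]
280 [[612.4, 333.2, 280.0]]
cutouts
mallet_block [([424.0, 264.0, 57.0], 0.71)]
mallet_grip [([544.0, 316.0, 159.0], 0.69), ([543.0, -155.0, 26.0], 0.37), ([517.0, -196.0, 19.0], 0.3)]
pocket [([427.0, 263.0, 63.0], 0.66)]
```

Run:
```python
from h import *
T=cam('top'); e=toplane(T,[[141/1.5,249/1.5]],248.6)[0]; print(e)
im=cv2.imread('pics/top0.png'); cv2.imwrite('pics/m0.png',cv2.resize(im[235:390,100:260],None,fx=3.5,fy=3.5,interpolation=cv2.INTER_CUBIC))
s40,c40=np.sin(np.radians(40)),np.cos(np.radians(40))
for psi in (0,5,10,15,20,25,30,35):
    u=np.array([np.cos(np.radians(psi)),np.sin(np.radians(psi)),0]); a=s40*u+[0,0,c40]
    print(psi,(e-163*a).round(),(proj(T,[e-163*a,e-(163+22)*a,e-211*a])*1.5).round().tolist())
```

```text
[620.56563831 345.65173904 248.6       ]
0 [516. 346. 124.] [[155.0, 309.0], [157.0, 317.0], [159.0, 325.0]]
5 [516. 337. 124.] [[159.0, 309.0], [161.0, 317.0], [164.0, 325.0]]
10 [517. 327. 124.] [[163.0, 309.0], [166.0, 316.0], [169.0, 325.0]]
15 [519. 319. 124.] [[167.0, 308.0], [170.0, 316.0], [174.0, 324.0]]
20 [522. 310. 124.] [[171.0, 307.0], [175.0, 314.0], [179.0, 323.0]]
25 [526. 301. 124.] [[175.0, 306.0], [179.0, 313.0], [184.0, 321.0]]
30 [530. 293. 124.] [[178.0, 304.0], [183.0, 311.0], [189.0, 319.0]]
35 [535. 286. 124.] [[182.0, 302.0], [187.0, 309.0], [193.0, 317.0]]
```

View pics/m0.png

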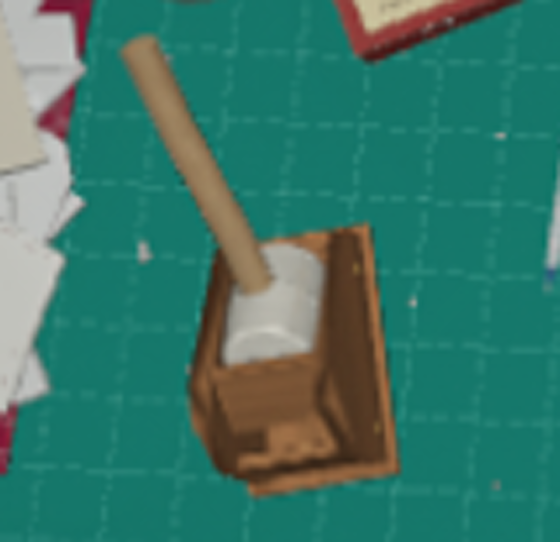

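The crop shows the handle end at (140,42), the handle meeting the head at (250,280), and the block's right base edge from (370,228) to (395,470). That gives a block yaw of about 13° and a grip near (518,322,124).

```bash
cat >> h.py <<'E'
def pose(psi,grip,back):
    p=np.radians(psi);u=np.array([np.cos(p),np.sin(p),0]);s,c=np.sin(np.radians(40)),np.cos(np.radians(40))
    a=s*u+[0,0,c]; d=c*u-[0,0,s]
    return np.array(grip)+(19-back)*d, Ro.from_matrix(np.c_[a,np.cross(d,a),d]),a,d
E
python3 - <<'E'
from h import *
print(moves([420,200,320],Ro.from_euler('xyz',[180,0,13],degrees=True)))
E
```

```text
(array([ 9.638, -5.668, -9.692]), array([0.864, 1.343, 7.119]))
```

>>> apply_moves(targets=[-1,9.64,-5.67,-9.7,0.86,1.34,7.12,-1,9.64,-5.67,-9.7,0.86,1.34,7.12,-1,9.64,-5.67,-9.7,0.86,1.34,7.12,-1,9.64,-5.67,-9.7,0.86,1.34,7.12,-1,9.64,-5.67,-9.7,0.86,1.34,7.12,-1,9.64,-5.67,-9.7,0.86,1.34,7.12,-1,9.64,-5.67,-9.7,0.86,1.34,7.12,-1,9.64,-5.67,-9.7,0.86,1.34,7.12])

```text
time_s: 13.2
tool_pos: [419.4, 200.7, 320.5]
eef_rot: [179.9, -0.0, 13.2]
ft_force: [0.4, 0.5, -0.0]
opening: 85.5
gripper_force: 0.0
```

Run:
```python
from h import *
s=sensors.get_state();print(s['joint_positions'].round(),s['tool_pos'],s['eef_rot'])
p,R,a,d=pose(13,[518,322,124],130); print(p,moves(p,R))
```

```text
[ 16. -12. 103.  -0.  89.  93.] [419.42240386 200.74228379 320.53593435] [ 1.79917609e+02 -4.78054324e-02  1.31692738e+01]
[435.14840412 302.87220193 195.34942468] (array([ 1.539, -3.842,  5.003]), array([0.   , 4.995, 0.019]))
```

>>> apply_moves(targets=[-1,0.5,-1.3,0,0,1,0,-1,1,-2.6,1,0,2,0,-1,1.54,-3.84,2,0,3,0,-1,1.54,-3.84,3.5,0,4,0,-1,1.54,-3.84,5,0,5,0.02,-1,1.54,-3.84,5,0,5,0.02,-1,1.54,-3.84,5,0,5,0.02])

```text
time_s: 14.08
tool_pos: [433.6, 300.9, 190.8]
eef_rot: [179.5, -49.6, 13.4]
ft_force: [0.3, 1.2, 0.2]
opening: 85.2
gripper_force: 0.0
```

Run:
```python
from h import *
C=cam('wrist'); im=save('wrist','w5',s=1.5)
s=sensors.get_state();print(s['joint_positions'].round(),s['tool_pos'],s['eef_rot'])
for psi in (10,13,16):
    p,R,a,d=pose(psi,[518,322,124],130); g=np.array([518,322,124]); print(psi,(proj(C,[g-20*a,g,g+60*a,g+163*a])*1.5).round().tolist())
```

```text
[ 38. -26. 140. -47.  27. 150.] [435.07814652 301.76652935 193.61843279] [179.66756604 -49.80126429  13.17440781]
10 [[379.0, 303.0], [380.0, 271.0], [383.0, 167.0], [392.0, -53.0]]
13 [[380.0, 303.0], [380.0, 271.0], [380.0, 167.0], [380.0, -53.0]]
16 [[381.0, 303.0], [380.0, 271.0], [376.0, 167.0], [369.0, -53.0]]
```

View pics/w5.png

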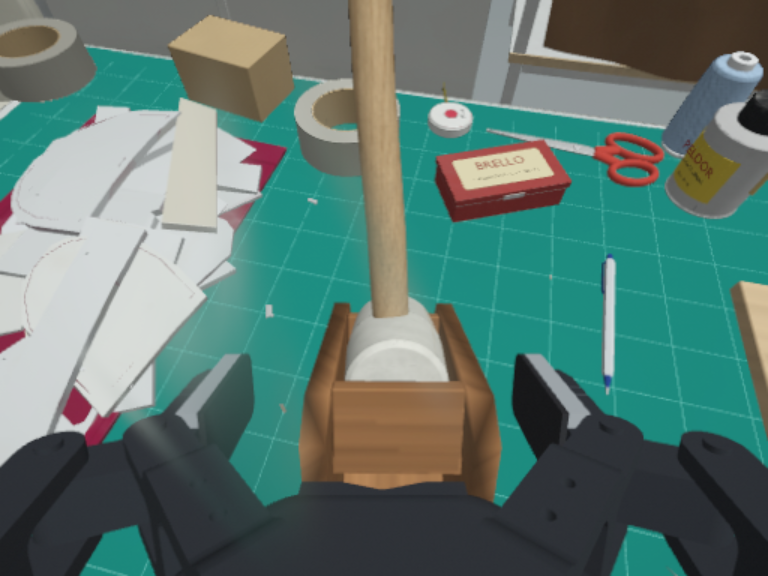

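The view shows the handle running from (390,312) at the head up to (372,0), slightly right of and tilted against the tool. I'll fit the offset and yaw.

Run:
```python
from h import *
from scipy.optimize import least_squares
C=cam('wrist'); im=read_camera('wrist')
hsv=cv2.cvtColor(im,cv2.COLOR_RGB2HSV)
rs=cut_out('wrist','mallet_grip'); m=rs[0]['region']; print([(r['p'],r['region'].sum()) for r in rs])
obs=[]
for r in range(5,200,8):
    c=np.nonzero(m[r])[0]
    if len(c): obs.append((r,c.min(),c.max()))
print(obs)
obs=[((a+b)/2,r) for r,a,b in obs if b-a<36 and 220<a<280]
O=np.array(obs)
def f(v):
    psi,y=v; p,R,a,d=pose(psi,[0,0,0],0)
    g=np.array([518,322,124])+y*np.array([-np.sin(np.radians(13)),np.cos(np.radians(13)),0])
    q=proj(C,[g+t*a for t in np.linspace(-25,150,60)]); o=np.argsort(q[:,1])
    return np.interp(O[:,1],q[o,1],q[o,0])-O[:,0]
s=least_squares(f,[13,0]); print(s.x,np.abs(s.fun).max())
```

```text
[(0.66, np.int64(8460))]
[(5, np.int64(232), np.int64(260)), (13, np.int64(232), np.int64(260)), (21, np.int64(234), np.int64(260)), (29, np.int64(235), np.int64(261)), (37, np.int64(234), np.int64(262)), (45, np.int64(235), np.int64(262)), (53, np.int64(235), np.int64(262)), (61, np.int64(236), np.int64(262)), (69, np.int64(236), np.int64(263)), (77, np.int64(237), np.int64(264)), (85, np.int64(238), np.int64(264)), (93, np.int64(239), np.int64(265)), (101, np.int64(239), np.int64(265)), (109, np.int64(241), np.int64(266)), (117, np.int64(242), np.int64(267)), (125, np.int64(243), np.int64(267)), (133, np.int64(243), np.int64(267)), (141, np.int64(243), np.int64(268)), (149, np.int64(244), np.int64(269)), (157, np.int64(246), np.int64(270)), (165, np.int64(246), np.int64(270)), (173, np.int64(245), np.int64(270)), (181, np.int64(247), np.int64(270)), (189, np.int64(247), np.int64(270)), (197, np.int64(248), np.int64(271))]
[19.85066333 -4.54513405] 1.2086365436433653
```

Run:
```python
from h import *
g=[519,317.6,124]
p,R,a,d=pose(14.5,g,60); R=R*Ro.from_euler('z',-2.5,degrees=True)
s,c=np.sin(np.radians(40)),np.cos(np.radians(40))
ae=pose(18.3,g,0)[2]; print('tool x vs handle in tool frame',R.inv().apply(ae))
m=moves(p,R);print(m, R.as_euler('xyz',degrees=True))
```

```text
tool x vs handle in tool frame [ 0.99999889  0.00102027 -0.00108257]
(array([-0.081,  0.194,  2.79 ]), array([ 0.127, -0.002, -0.353])) [177.02423984 -49.93505409  18.385811  ]
```

>>> apply_moves(targets=[-1,-0.08,0.19,0.7,0.13,0,-0.35,-1,-0.08,0.19,1.4,0.13,0,-0.35,-1,-0.08,0.19,2.1,0.13,0,-0.35,-1,-0.08,0.19,2.79,0.13,0,-0.35,-1,-0.08,0.19,2.79,0.13,0,-0.35])

```text
time_s: 14.85
tool_pos: [489.8, 306.6, 154.2]
eef_rot: [177.3, -49.6, 18.3]
ft_force: [-0.4, -0.0, -0.1]
opening: 85.4
gripper_force: 0.0
```

```bash
cat > fit.py <<'E'
from h import *
C=cam('wrist'); im=read_camera('wrist')
s=sensors.get_state();print(s['joint_positions'].round(),s['tool_pos'],s['eef_rot'],s['ft_force'].round(1))
rs=cut_out('wrist','mallet_grip'); m=rs[0]['region']; print([(round(r['p'],2),r['region'].sum()) for r in rs])
R=Ro.from_euler('xyz',s['eef_rot'],degrees=True)
for r in range(5,384,30):
    c=np.nonzero(m[r])[0]
    if len(c): print(r,c.min(),c.max(),(c.min()+c.max())/2)
# predicted centreline: tool-frame points on tool axis at grip
gz=float(__import__('sys').argv[1])-19
P=np.array([[x,0,gz] for x in (-27,0,30,60,90)])
print(proj(C,R.apply(P)+s['tool_pos']).round(1).tolist())
E
python3 fit.py 60
```

```text
[ 32. -14. 137. -56.  15. 153.] [489.16157657 306.74991035 154.08030008] [177.31720708 -49.58699159  18.34650088] [0.4 0.3 1. ]
[(0.69, np.int64(15232))]
5 228 267 247.5
35 228 266 247.0
65 229 266 247.5
95 231 266 248.5
125 232 267 249.5
155 233 267 250.0
185 235 267 251.0
215 235 267 251.0
245 225 284 254.5
275 214 293 253.5
305 207 297 252.0
[[255.1, 250.2], [255.1, 213.8], [255.1, 170.1], [255.0, 122.4], [255.0, 69.8]]
```

Joints 5 and 6 are close to their limits here, so I'll use a steeper tool pose, tilted 25° about the handle's cross axis.

```bash
cat > t.py <<'E'
from h import *
import sys
back=float(sys.argv[1]); g=np.array([518.3,320.4,124.])
p,R,a,d=pose(14.5,g,0); R=R*Ro.from_euler('z',-3.3,degrees=True)*Ro.from_euler('y',-25,degrees=True)
z=R.as_matrix()[:,2]; p=g+(19-back)*z
s=sensors.get_state();print(s['joint_positions'].round(),p,moves(p,R,s))
print('draw axis in tool/unit100mm',R.inv().apply(a)*4)
E
python3 t.py 70
```

```text
[ 32. -14. 137. -56.  15. 153.] [497.1001097  316.19886332 170.19431893] (array([ 0.777, -0.243, -0.099]), array([-0.046, -2.466, -0.072]))
draw axis in tool/unit100mm [ 3.61921985  0.23025611 -1.68766993]
```

```bash
sed -i 's/518.3,320.4/519,317.8/' t.py; python3 t.py 70
```

```text
[ 32. -14. 137. -56.  15. 153.] [497.8001097  313.59886332 170.19431893] (array([ 0.773, -0.135, -0.098]), array([-0.046, -2.466, -0.072]))
draw axis in tool/unit100mm [ 3.61921985  0.23025611 -1.68766993]
```

>>> apply_moves(targets=[-1,0.25,-0.05,-0.1,0,-0.8,0,-1,0.5,-0.1,-0.1,-0.05,-1.6,-0.07,-1,0.77,-0.14,-0.1,-0.05,-2.47,-0.07,-1,0.77,-0.14,-0.1,-0.05,-2.47,-0.07,-1,0.77,-0.14,-0.1,-0.05,-2.47,-0.07])

```text
time_s: 15.58
tool_pos: [497.7, 314.5, 170.6]
eef_rot: [177.2, -25.0, 17.8]
ft_force: [-0.1, -0.7, 0.8]
opening: 85.4
gripper_force: 0.0
```

```bash
python3 fit.py 70; python3 t.py 70;python3 t.py 0
```

```text
[ 29.  -5. 117. -10.  45. 107.] [496.62650583 313.96259277 169.30099753] [177.2061326  -24.87177847  17.85017972] [-0.3  0.4 -0.4]
[(0.85, np.int64(15970))]
5 233 285 259.0
35 234 282 258.0
65 234 280 257.0
95 237 279 258.0
125 238 277 257.5
155 239 276 257.5
185 242 275 258.5
215 228 288 258.0
245 222 293 257.5
275 219 294 256.5
305 254 292 273.0
[[255.8, 244.6], [255.8, 209.9], [255.8, 168.4], [255.8, 123.3], [255.8, 73.9]]
[ 29.  -5. 117. -10.  45. 107.] [497.8001097  313.59886332 170.19431893] (array([ 0.093,  0.028, -0.031]), array([-0.   ,  0.012,  0.007]))
draw axis in tool/unit100mm [ 3.61921985  0.23025611 -1.68766993]
[ 29.  -5. 117. -10.  45. 107.] [526.89799835 319.36512935 106.79035177] (array([0.099, 0.028, 2.769]), array([-0.   ,  0.012,  0.007]))
draw axis in tool/unit100mm [ 3.61921985  0.23025611 -1.68766993]
```

Run:
```python
from h import *
C=cam('wrist'); g=np.array([519,317.8,124.]);_,_,a,d=pose(14.5,g,0)
for k in (-10,0,10): print(k,proj(C,[g+k*a-27*a-10*d,g+k*a-10*d]).round(1).tolist())
read_camera('wrist'); m=cut_out('wrist','mallet_grip')[0]['region']
for r in range(180,240,5): c=np.nonzero(m[r])[0]; print(r,c.min(),c.max())
cv2.imwrite('pics/w6.png',cv2.resize(read_camera('wrist')[:,:,::-1],None,fx=1.5,fy=1.5))
```

```text
-10 [[253.6, 249.5], [255.7, 225.4]]
0 [[254.3, 241.0], [256.6, 215.4]]
10 [[255.1, 232.0], [257.5, 204.7]]
180 241 274
185 241 274
190 241 273
195 240 273
200 234 280
205 230 285
210 228 287
215 227 288
220 227 289
225 225 290
230 224 291
235 222 291
```

View pics/w6.png

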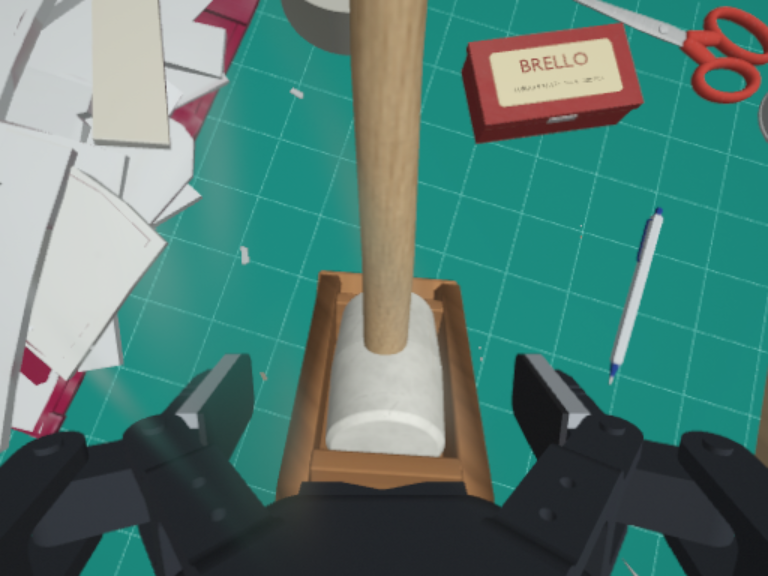

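The view shows the handle centred between the fingers, meeting the head at (387,352). That puts the grip about 6 mm farther up than assumed. Closing in.

>>> apply_moves(targets=[-1,0.32,0.1,0.9,0,0,0,-1,0.32,0.1,1.8,0,0,0,-1,0.32,0.1,2.67,0,0,0,-1,0.32,0.1,2.67,0,0,0,-0.2,0.32,0.1,2.67,0,0,0,0.2,0.32,0.1,2.67,0,0,0,0.4,0.32,0.1,2.67,0,0,0])

```text
time_s: 16.7
tool_pos: [532.1, 319.4, 112.8]
eef_rot: [177.2, -24.9, 17.9]
ft_force: [0.4, -0.2, 0.5]
opening: 32.1
gripper_force: 0.0
```

>>> apply_moves(targets=[0.8,0,0,0,0,0,0,1,0,0,0,0,0,0,1,0,0,0,0,0,0,1,0,0,0,0,0,0,1,0,0,0,0,0,0])

```text
time_s: 17.32
tool_pos: [532.1, 321.3, 112.7]
eef_rot: [177.5, -25.0, 17.7]
ft_force: [-1.1, 8.6, -2.2]
opening: 19.5
gripper_force: 57.8
```

>>> apply_moves(targets=[1,0.36,0.02,-0.17,0,0,0,1,0.72,0.05,-0.34,0,0,0,1,1.09,0.07,-0.51,0,0,0,1,1.45,0.09,-0.68,0,0,0,1,1.81,0.12,-0.85,0,0,0,1,1.81,0.12,-0.85,0,0,0])

```text
time_s: 18.08
tool_pos: [563.0, 326.9, 149.9]
eef_rot: [177.2, -24.8, 17.9]
ft_force: [-0.3, -0.4, -5.4]
opening: 18.7
gripper_force: 60.8
```

>>> apply_moves(targets=[1,0.8,0.05,-0.4,0,0,0,1,1.6,0.1,-0.8,0,0,0,1,2.4,0.15,-1.2,0,0,0,1,3,0.19,-1.5,0,0,0,1,3,0.19,-1.5,0,0,0])

```text
time_s: 18.7
tool_pos: [614.4, 340.2, 216.4]
eef_rot: [177.2, -24.9, 17.8]
ft_force: [-0.6, 0.1, -5.0]
opening: 19.0
gripper_force: 60.8
```

```bash
cat > seg.py <<'E'
from h import *
s=sensors.get_state();print(s['joint_positions'].round(),s['tool_pos'].round(1),s['eef_rot'].round(1),s['ft_force'].round(1),s['opening'])
im=cv2.GaussianBlur(read_camera('wrist'),(3,3),0); hsv=cv2.cvtColor(im,cv2.COLOR_RGB2HSV)
m=((hsv[...,1]<40)&(hsv[...,2]>120)).astype(np.uint8)
m[:,:180]=0;m[:,340:]=0
n,l,st,ce=cv2.connectedComponentsWithStats(m)
k=[i for i in range(1,n) if st[i,4]>150]
for i in k: print(st[i],ce[i].round(1))
i=max(k,key=lambda i:st[i,4]*(abs(ce[i][0]-256)<40))
for r in range(st[i,1],st[i,1]+st[i,3],5):
    c=np.nonzero(l[r]==i)[0]; print('head',r,c.min(),c.max(),(c.min()+c.max())/2)
q=cut_out('wrist','mallet_grip')[0]['region']
for r in range(5,260,20):
    c=np.nonzero(q[r])[0]
    if len(c): print('m',r,c.min(),c.max(),(c.min()+c.max())/2)
C=cam('wrist');R=Ro.from_euler('xyz',s['eef_rot'],degrees=True)
at=np.array([.906,0,-.423]); P=[[0,0,-19]+t*at for t in (-57,-26,0,60,120,163)]
print(proj(C,R.apply(P)+s['tool_pos']).round(1).tolist())
c45=[[0,0,-19]-57*at+b*np.array([-.423,0,-.906])+y*np.array([0,1,0]) for b in(45,) for y in (-31,0,31)]
print('near face',proj(C,R.apply(c45)+s['tool_pos']).round(1).tolist())
E
python3 seg.py
```

```text
[ 25.   7.  99.  -8.  50. 102.] [614.4 340.2 216.4] [177.2 -24.9  17.8] [-0.6  0.1 -5. ] 18.98703220430732
[180   0  18  16 215] [188.6   6.2]
[ 283    0   57   59 2837] [312.8  25. ]
[ 180   48   39   85 1379] [194.4  93.6]
[ 298   65   39   39 1021] [317.   84.1]
[217 226  16  40 325] [224.6 243.9]
[281 229  13  37 212] [286.5 250.2]
[ 227  246   57   80 1490] [250.7 305.5]
head 246 239 239 239.0
head 251 239 239 239.0
head 256 238 240 239.0
head 261 238 241 239.5
head 266 238 241 239.5
head 271 237 242 239.5
head 276 237 243 240.0
head 281 236 244 240.0
head 286 236 244 240.0
head 291 235 245 240.0
head 296 234 246 240.0
head 301 228 281 254.5
head 306 228 283 255.5
head 311 227 283 255.0
head 316 228 283 255.5
head 321 232 281 256.5
m 5 196 284 240.0
m 25 199 283 241.0
m 45 203 285 244.0
m 65 206 283 244.5
m 85 209 283 246.0
m 105 214 284 249.0
m 125 217 284 250.5
m 145 221 285 253.0
m 165 225 285 255.0
m 185 228 285 256.5
m 205 232 286 259.0
m 225 235 286 260.5
m 245 238 279 258.5
[[255.8, 312.4], [255.9, 284.0], [256.0, 253.6], [256.5, 143.0], [257.6, -127.8], [261.2, -964.3]]
near face [[190.4, 406.1], [256.0, 405.9], [321.5, 406.2]]
```

```bash
cat > fin.py <<'E'
from h import *
import sys
C=cam('top'); print('topcam',(-C[2].T@C[3]).round())
def final(phi,H,tilt=25,yoff=0,roll=0):
    R=Ro.from_euler('xyz',[180,0,phi],degrees=True)*Ro.from_euler('y',tilt,degrees=True)
    at=np.array([np.cos(np.radians(25)),0,-np.sin(np.radians(25))])
    h=R.apply(at); G=np.array(H)+57*h-yoff*R.apply([0,1,0])
    return G+19*R.apply([0,0,1]),R,h
if __name__=='__main__':
    p,R,h=final(-20,[534,-217,300]); print(p,h,R.apply([0,0,1]))
    print(moves(p,R))
E
python3 fin.py
```

```text
topcam [ 275. -180. 1575.]
[ 575.97479207 -232.2775749   326.4446853 ] [ 0.60402277 -0.21984631  0.76604444] [ 0.39713126 -0.14454396 -0.90630779]
(array([-5.765, 21.678, -6.527]), array([-1.314, -0.05 ,  3.43 ]))
```

```bash
sed -i 's/tilt=25/tilt=-25/' fin.py; python3 fin.py
```

```text
topcam [ 275. -180. 1575.]
[ 580.01698541 -233.74881296  282.78015205] [ 9.39692621e-01 -3.42020143e-01  4.25978673e-17] [-0.39713126  0.14454396 -0.90630779]
(array([-6.369, 21.703, -4.88 ]), array([ 0.267, -4.873,  3.782]))
```

>>> apply_moves(targets=[1,0.85,0,-1.8,0,0,0,1,0.5,2,-3.5,0,-0.6,0.4,1,-0.5,4.5,-3.9,0,-1.3,0.9,1,-1.3,6.9,-4.1,0.1,-2,1.4,1,-2,9.2,-4.3,0.1,-2.7,1.9,1,-2.7,11.5,-4.5,0.15,-3.3,2.4,1,-3.4,13.8,-4.6,0.2,-3.9,2.9,1,-4.1,16,-4.7,0.25,-4.5,3.4])

```text
time_s: 19.8
tool_pos: [590.9, -82.5, 296.3]
eef_rot: [-178.9, 21.2, -16.1]
ft_force: [1.4, 0.0, -4.2]
opening: 18.8
gripper_force: 60.8
```

```bash
python3 fin.py; python3 -c "
from h import *
s=sensors.get_state();print(s['joint_positions'].round(),s['opening'],s['ft_force'],s['torque'])"
```

```text
topcam [ 275. -180. 1575.]
[ 580.01698541 -233.74881296  282.78015205] [ 9.39692621e-01 -3.42020143e-01  4.25978673e-17] [-0.39713126  0.14454396 -0.90630779]
(array([ 1.367,  5.935, -0.065]), array([ 0.042, -0.377,  0.365]))
[-16.  24.  69.   1. 108.  90.] 18.827310073531297 [ 1.44435629  0.03488169 -4.22770767] [-0.16403365 -0.71391066  0.00853407]
```

>>> apply_moves(targets=[1,0.5,2.2,0,0,-0.2,0.2,1,1,4.4,0,0.04,-0.38,0.36,1,1.37,5.9,0,0.04,-0.38,0.36,1,1.37,5.93,-0.05,0.04,-0.38,0.36,1,1.37,5.93,-0.05,0.04,-0.38,0.36])

```text
time_s: 20.42
tool_pos: [580.6, -231.4, 282.4]
eef_rot: [-179.9, 24.9, -19.8]
ft_force: [-1.0, 0.7, -4.3]
opening: 18.6
gripper_force: 60.9
```

```bash
cat > meas.py <<'E'
from h import *
s=sensors.get_state();print(s['joint_positions'].round(),s['tool_pos'].round(1),s['eef_rot'].round(1),s['ft_force'].round(1))
for c in ('top','scene'):
    im=read_camera(c); cv2.imwrite(f'pics/{c}9.png',im[:,:,::-1]); C=cam(c)
    m=cut_out(c,'mallet_head')
    for r in m[:2]:
        v,u=np.nonzero(r['region']); print(c,round(r['p'],2),len(u),u.min(),u.max(),v.min(),v.max())
        np.save(f'{c}_m.npy',m[0]['region'])
    print(c,[(np.round(r['location'],1).tolist(),round(r['p'],2)) for r in recognise(c,'mallet_head')])
    R=Ro.from_euler('xyz',s['eef_rot'],degrees=True); at=np.array([.906,0,-.423])
    H=s['tool_pos']+R.apply([0,0,-19]-57*at); print('H',H, proj(C,[H,H+[0,0,45],H+R.apply(220*at)]).round(1).tolist())
    hsv=cv2.cvtColor(im,cv2.COLOR_RGB2HSV); x,y=proj(C,[H+[0,0,45]])[0].round().astype(int)
    w=(slice(y-24,y+25,2),slice(x-26,x+27,2)); print(hsv[...,1][w]//10); print(hsv[...,2][w]//10)
E
python3 meas.py
```

```text
[-27.  32.  61.  -3. 112.  82.] [ 580.6 -231.4  282.4] [-179.9   24.9  -19.8] [-1.   0.7 -4.3]
top 0.72 704 128 165 138 167
top 0.54 155 272 285 193 214
top [([515.8, -245.9, 15.1], 0.63), ([454.7, 297.4, 60.3], 0.61), ([509.7, -237.7, 338.1], 0.51)]
H [ 534.50769758 -214.7961015   299.49847422] [[272.5, 198.5], [273.1, 195.3], [300.0, 132.6]]
[[12 12 12 12 12 12 12 12 12 12 12 12 12 12 12 12 13  9  5 12 12  8 12 12
  12 13  2]
 [12 12 12 12 12 12 12 12 12 12 12 12 12 12 12 12 12 13  8 12 13 12 12 13
  12  9  1]
 [12 12 12 12 12 12 12 12 12 12 12 12 12 12 12 12 12 12 12 13  8 13 12 13
  12  3  1]
 [12 12 12 12 12 12 12 12 12 12 12 12 12 12 12 12 12 12 12 12 11 13 12 13
   3  3  2]
 [12 12 12 12 12 12 12 12 12 12 12 12 12 12 12 12 12 12 13 12 12 12 12 13
   4  2  2]
 [12 12 12 12 12 12 12 12 12 12 12 12 12 12 12 12 12 12 12  8 12 13 13  1
   3  4 20]
 [12 12 12 12 12 12 12 12 12 12 12 12 12 12 12 12 12 12 13 10 12 13  8  7
   5  6 19]
 [12 12 12 12 12 12 12 12 12 12 12 12 12 12 12 12 12 12 13 10 13 11  7  7
   7  8 20]
 [12 12 12 12 12 12 12 12 12 12 12 12 12 12 12 13 12 13  4  5  7  
[... 7314 characters left out ...]
  10 10 11]
 [15 13 12 11  9  7  6  6  7 11 12 12 13 14 15 15 15 16 16 14  8  4  9 11
  10 11 11]
 [13 14 15 14 13  5  6  5  7 12 12 12 14 14 15 15 15 14 12 11 10  9 10 11
  11 10 11]
 [13 13 14 16 15  7  4  5  9 12 14 13 14 14 15 15 15 14 11 10 10 10 10 10
  11 11 11]
 [13 13 13 15 17 15 13 13 11 10 13 13 13 14 15 15 15 13 11 10 10 10 10 11
  11 11 10]
 [14 11 11 12 14 15 16 16 12 10 11 11 13 14 14 14 14 13 11  9 10 10 10 10
  10 11 10]
 [16 17 15 12 10 11 12 12 12 11 10 11 12 13 13 14 14 13 11 10 10 10 10 10
  10 10 10]
 [15 14 12 11 10 10 12 12 12 11 11 11 12 13 14 14 14 13 12 11 11 10 10 10
  10 10 11]
 [13 11 10 10 10 11 12 12 12 11 11 11 12 13 14 14 14 13 13 14 14 12 11 10
  10 10 10]]
```

```bash
sed -i 's/final(-20/final(80/' fin.py; python3 fin.py
python3 - <<'E'
from h import *
C=cam('scene');print((-C[2].T@C[3]).round())
E
```

```text
topcam [ 275. -180. 1575.]
[ 542.5035952  -168.77371515  282.78015205] [ 1.73648178e-01  9.84807753e-01 -5.12422376e-17] [-0.07338689 -0.41619774 -0.90630779]
(array([-2.059, -1.814,  0.987]), array([-4.206, -0.013, -9.041]))
[-554. -978. 1055.]
```

>>> apply_moves(targets=[1,-0.2,-0.2,0.1,-0.42,0,-0.9,1,-0.4,-0.4,0.2,-0.84,0,-1.8,1,-0.6,-0.55,0.3,-1.26,0,-2.7,1,-0.8,-0.7,0.4,-1.68,0,-3.6,1,-1,-0.9,0.5,-2.1,0,-4.5,1,-1.2,-1.1,0.6,-2.52,0,-5.4,1,-1.4,-1.3,0.7,-2.94,0,-6.3,1,-1.6,-1.45,0.8,-3.36,0,-7.2])

```text
time_s: 21.72
tool_pos: [550.7, -181.0, 281.9]
eef_rot: [179.9, 24.9, 60.0]
ft_force: [-1.2, -0.1, -4.9]
opening: 19.0
gripper_force: 60.8
```

```bash
python3 fin.py
```

```text
topcam [ 275. -180. 1575.]
[ 542.5035952  -168.77371515  282.78015205] [ 1.73648178e-01  9.84807753e-01 -5.12422376e-17] [-0.07338689 -0.41619774 -0.90630779]
(array([ 0.221, -0.529, -0.141]), array([-0.837, -0.008, -1.812]))
```

>>> apply_moves(targets=[1,0.1,-0.25,-0.05,-0.42,0,-0.9,1,0.22,-0.53,-0.08,-0.84,0,-1.81,1,0.22,-0.53,-0.08,-0.84,0,-1.81,1,0.22,-0.53,-0.08,-0.84,0,-1.81])

```text
time_s: 22.22
tool_pos: [542.4, -170.6, 281.8]
eef_rot: [179.9, 25.0, 79.4]
ft_force: [0.1, 0.1, -4.6]
opening: 18.8
gripper_force: 60.8
```

```bash
cat > meas.py <<'E'
from h import *
s=sensors.get_state();print(s['joint_positions'].round(),s['tool_pos'].round(1),s['eef_rot'].round(1),s['ft_force'].round(1))
R=Ro.from_euler('xyz',s['eef_rot'],degrees=True); at=np.array([.906,0,-.423]); h=R.apply(at)
G=s['tool_pos']+R.apply([0,0,-19]); H=G-57*h; print('H',H.round(1),'h',h.round(3))
for c in ('top','scene'):
    im=read_camera(c); cv2.imwrite(f'pics/{c}9.png',im[:,:,::-1]); C=cam(c)
    print(c,[(np.round(r['location'],1).tolist(),round(r['p'],2)) for r in recognise(c,'mallet_head')])
    P=proj(C,[H+[0,0,45],H,H-[0,0,45],G,G+100*h,G+163*h]); print('pred',P.round(1).tolist())
    hsv=cv2.cvtColor(im,cv2.COLOR_RGB2HSV); x,y=P[0].round().astype(int)
    w=(slice(y-20,y+21),slice(x-22,x+23)); pale=(hsv[...,1]<30)&(hsv[...,2]>150)
    print('origin',x-22,y-20); print('\n'.join(''.join('#' if q else '.' for q in r) for r in pale[w]))
E
python3 meas.py
```

```text
[-11.   4.  95. -25.  82.   3.] [ 542.4 -170.6  281.8] [179.9  25.   79.4] [ 0.1  0.1 -4.6]
H [ 533.4 -218.7  298.9] h [0.183 0.983 0.001]
top [([536.2, -222.0, 337.1], 0.56)]
pred [[274.5, 195.8], [273.9, 198.9], [273.3, 201.9], [254.9, 194.5], [221.8, 186.8], [201.1, 182.0]]
origin 252 176
.............................................
.............................................
.............................................
.............................................
...................####......................
.........###.........#..##...................
.........#######...#....#...##...............
..........######.......##...######...........
.........#.#.###.......##....#####...........
.........#######.......#######.#.#...........
.........#######....##############...........
.........#######...###############...........
.........#######..################...........
.....##..#######..#################..........
.......#.#######.##################..........
..............##.###################.........
.................###################.........
................#########
[... 2419 characters left out ...]
..........
.....................############............
........................########.............
.............................................
.............................................
.............................................
.............................................
...............................##............
.##..........##................##............
.##..........###..............#..............
.###........####.............................
..####.....####..............................
...###########...............................
.....######..................................
.............................................
.............................................
```

```bash
cat > tri.py <<'E'
from h import *
from scipy.optimize import least_squares
from scipy import ndimage as nd
def circ(c,guess,zr=31):
    im=cv2.imread(f'pics/{c}9.png')[:,:,::-1]; hsv=cv2.cvtColor(np.ascontiguousarray(im),cv2.COLOR_RGB2HSV)
    m=((hsv[...,1]<30)&(hsv[...,2]>150)).astype(np.uint8)
    if c=='scene': m=((hsv[...,2]>175)&(hsv[...,1]<30)).astype(np.uint8)
    m=cv2.morphologyEx(m,cv2.MORPH_OPEN,np.ones((5,5),np.uint8)); l,n=nd.label(m)
    i=l[int(guess[1]),int(guess[0])]; v,u=np.nonzero(l==i); print(c,len(u),u.min(),u.max(),v.min(),v.max(),u.mean().round(1),v.mean().round(1)); return l==i
import sys
a=circ('top',(278,194));b=circ('scene',(274,145))
pt=np.array(eval(sys.argv[1])); ps=np.array(eval(sys.argv[2]))
A,B=cam('top'),cam('scene')
f=lambda X: np.r_[proj(A,X)[0]-pt,proj(B,X)[0]-ps]
s=least_squares(f,[534,-220,344]); print(s.x.round(1),s.fun.round(1))
E
python3 tri.py "(278.3,194)" "(273.7,145.7)"
```

```text
top 304 269 287 185 203 278.0 193.9
scene 87 268 279 142 149 273.6 145.4
[ 541.1 -229.6  333.9] [-0.1  0.   0.1 -0. ]
```

Run:
```python
from h import *
s=sensors.get_state(); R=Ro.from_euler('xyz',s['eef_rot'],degrees=True)
for c,pts in (('top',None),('scene',None)):
    im=read_camera(c)
    for q in ('mallet_grip','mallet_head'):
        rs=cut_out(c,q)
        for r in rs[:2]:
            v,u=np.nonzero(r['region']); print(c,q,round(r['p'],2),len(u),u.min(),u.max(),v.min(),v.max())
    hsv=cv2.cvtColor(im,cv2.COLOR_RGB2HSV)
    x0,y0=((196,172) if c=='top' else (222,124))
    m=(hsv[...,0]>8)&(hsv[...,0]<24)&(hsv[...,1]>50)&(hsv[...,2]>90)
    print(x0,y0);print('\n'.join(''.join('#' if k else '.' for k in r) for r in m[y0:y0+34,x0:x0+60]))
```

```text
top mallet_head 0.88 505 252 288 185 208
top mallet_head 0.49 3729 202 297 180 249
196 172
............................................................
............................................................
............................................................
.#..........................................................
............................................................
............................................................
............................................................
............................................................
#...........................................................
............................................................
............................................................
............................................................
............................................................
............................................................
............................................................
...................................#........................
.................................
[... 2532 characters left out ...]
......##.....................
........................#.####.......####...................
..........................####.......######.................
............................##.......#######................
.....................................#######................
......................................######................
.......................................#####................
.......................................#####................
..........................................#.................
##..........................................................
###.........................................................
###.........................................................
```

```bash
cat > sh.py <<'E'
from h import *
import sys
s=sensors.get_state(); R=Ro.from_euler('xyz',s['eef_rot'],degrees=True)
print(s['tool_pos'],s['eef_rot'],R.inv().apply(eval(sys.argv[1])).round(2)/25)
E
python3 sh.py "[-7,12.6,-50]"
```

```text
[ 542.4101069  -170.85280761  281.18899736] [179.93338629  24.98562976  79.55745131] [ 1.248  -0.3688  1.6244]
```

>>> apply_moves(targets=[1,0.3,-0.1,0.4,0,0,0,1,0.6,-0.2,0.8,0,0,0,1,0.9,-0.3,1.2,0,0,0,1,1.25,-0.37,1.62,0,0,0,1,1.25,-0.37,1.62,0,0,0,1,1.25,-0.37,1.62,0,0,0])

```text
time_s: 23.48
tool_pos: [535.7, -158.2, 231.8]
eef_rot: [179.9, 25.0, 79.6]
ft_force: [0.6, -0.6, -4.2]
opening: 18.8
gripper_force: 60.7
```

```bash
python3 meas.py | grep -v '^[.#]*$'
python3 - <<'E'
from h import *
for c,(x0,y0) in (('top',(258,178)),('scene',(256,140))):
    hsv=cv2.cvtColor(cv2.imread(f'pics/{c}9.png'),cv2.COLOR_BGR2HSV)
    m=(hsv[...,1]<30)&(hsv[...,2]>(150 if c=='top' else 175))
    print(c,x0,y0);print('\n'.join(''.join('#' if k else '.' for k in r) for r in m[y0:y0+32,x0:x0+36]))
E
```

```text
[-10.   5.  99. -26.  77.   7.] [ 535.7 -158.2  231.8] [179.9  25.   79.6] [ 0.6 -0.6 -4.2]
H [ 526.8 -206.3  249. ] h [0.18  0.984 0.   ]
top [([532.1, -210.8, 287.4], 0.65)]
pred [[269.5, 201.3], [269.0, 204.1], [268.6, 206.8], [250.7, 199.9], [218.8, 192.5], [198.9, 187.9]]
origin 247 181
scene [([523.4, -219.4, 256.4], 0.92), ([513.8, -196.1, 19.2], 0.64), ([749.0, -260.6, 22.1], 0.59), ([423.0, 266.4, 60.7], 0.38)]
pred [[266.0, 155.4], [266.0, 166.2], [266.0, 176.7], [255.3, 160.5], [237.5, 151.0], [226.9, 145.3]]
origin 244 135
top 258 178
....................................
....................................
.............###....................
...###............##................
....######........#...##............
....######.......#....######........
...#.#..##.......###..######........
...#######......##.##.##.#.#........
...#######....##.###.#######........
...#######..########.#######........
...#######...........#######........
...#######...........#######........
...#######...#####...#######........
...#######.########..######.........
...#####.###################.
[... 1134 characters left out ...]
..............#####...............
.........############...............
.......##############...............
......###############...............
......###############...............
......###############...............
.......##############...............
.........###########................
...........#######..................
....................................
....................................
....................................
....................................
....................................
....................................
....................................
....................................
....................................
....................................
```

```bash
sed -i 's/^a=circ.*$//' tri.py; python3 tri.py "(274,198.5)" "(269.5,157.4)"; python3 -c "
from h import *
for z in (276,282,288): print(toplane(cam('top'),[[274,198.5]],z).round(1),toplane(cam('scene'),[[269.5,157.4]],z).round(1))"
```

```text
[ 536.2 -218.1  285.7] [-0.5  0.4  0.7 -0.1]
[[ 539.4 -219.8  276. ]] [[ 547.7 -206.9  276. ]]
[[ 538.2 -219.6  282. ]] [[ 539.2 -212.9  282. ]]
[[ 536.9 -219.4  288. ]] [[ 530.7 -218.8  288. ]]
```

```bash
python3 sh.py "[-2.5,1.2,-30]"
```

```text
[ 535.80760549 -158.27739167  232.19310898] [179.82719158  24.99348084  79.5288742 ] [ 0.5332 -0.1104  1.0752]
```

>>> apply_moves(targets=[1,0.15,-0.03,0.3,0,0,0,1,0.3,-0.06,0.6,0,0,0,1,0.42,-0.09,0.85,0,0,0,1,0.53,-0.11,1.07,0,0,0,1,0.53,-0.11,1.07,0,0,0,1,0.53,-0.11,1.07,0,0,0,1,0.53,-0.11,1.07,0,0,0])

```text
time_s: 24.55
tool_pos: [533.1, -157.0, 202.1]
eef_rot: [179.9, 25.0, 79.5]
ft_force: [0.5, -0.5, -5.4]
opening: 18.9
gripper_force: 60.8
```

Run:
```python
from h import *
s=sensors.get_state();print(s['tool_pos'].round(1),s['eef_rot'].round(1),s['ft_force'].round(1))
for c in ('top','scene'):
    im=read_camera(c); cv2.imwrite(f'pics/{c}10.png',im[:,:,::-1]); C=cam(c)
    p=proj(C,[534,-217.3,256])[0]; print(c,p.round(1), proj(C,[534,-217.3,133]).round(1))
    x0,y0=(p-16).round().astype(int); hsv=cv2.cvtColor(im,cv2.COLOR_RGB2HSV)
    m=(hsv[...,1]<30)&(hsv[...,2]>(150 if c=='top' else 175))
    print(x0,y0);print('\n'.join(''.join('#' if k else '.' for k in r) for r in m[y0:y0+32,x0:x0+34]))
C=cam('scene');hsv=cv2.cvtColor(read_camera('scene'),cv2.COLOR_RGB2HSV)
x=int(round(proj(C,[534,-217.3,180])[0][0]));print(x,[(r,int(hsv[r,x,2])) for r in range(160,205)])
print(proj(C,[[534,-217.3,z] for z in (256,166,133)]).round(1).tolist())
```

```text
[ 533.1 -157.   202.1] [179.9  25.   79.5] [ 0.5 -0.5 -5.4]
top [272.8 201.5] [[271.5 208.7]]
257 186
....#######.....##.##.#######.....
....#######..########.#######.....
....#######...........#######.....
....#######...........#######.....
....#######...#####...#######.....
....#######...######..######......
....######......####..#######.....
...###.####..#####...########.....
....######.#########.#######......
....###.####################......
...#.#.#####################......
........################.###......
.......#################..##......
.......#################..........
.......#################..........
.......##################.........
......###################.........
.......###################........
.......###################........
.......###################........
.......#################.#........
####...#################.#........
#####...###############..#........
######...#############..##........
######....##########...###........
###.##.......######...###.........
#######...............###.........
########.............####.........
#########.........
[... 1174 characters left out ...]
.####.
............................####..
............................####..
............................####..
270 [(160, 143), (161, 188), (162, 208), (163, 211), (164, 211), (165, 211), (166, 210), (167, 208), (168, 200), (169, 175), (170, 154), (171, 144), (172, 144), (173, 144), (174, 142), (175, 143), (176, 144), (177, 144), (178, 142), (179, 141), (180, 136), (181, 134), (182, 132), (183, 134), (184, 132), (185, 133), (186, 133), (187, 135), (188, 145), (189, 162), (190, 177), (191, 175), (192, 176), (193, 177), (194, 169), (195, 147), (196, 118), (197, 92), (198, 80), (199, 99), (200, 120), (201, 118), (202, 101), (203, 95), (204, 92)]
[[269.7, 164.6], [269.6, 185.4], [269.6, 192.7]]
```

Both cameras put the head within about 2 mm of the spot over the punch, level, with its lower face about 33 mm above the cap. The mallet is held firmly, so I'm handing in.

```bash
python3 -c "
from station import ctrl
print(ctrl.finish_job())"
```

```text
the job is handed in; nothing more can be done
None
```

The job is handed in at about 25 s: the pattern's mark measures within about 1 mm of the punch tip, with the pattern released. The mallet is held with its handle level to about 2° and the head over the punch, its lower face about 33 mm above the cap by the cameras.

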